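Push the leveling disc under the sprung dust flap

ROBOT

A 7-joint arm with a two-finger parallel gripper is mounted at the origin on the work surface. World frame = base frame: x ahead of the robot, y to its left, z up, the work surface at z = 0. Lengths are in mm, angles in rad, forces in N, time in s.
With the tool pointing down it reaches from about 350 to 900 mm from the base axis. Payload 8.1 kg.
Tool frame: the origin (TCP) lies between the finger pads; the fingertips stand 11 mm ahead of it and the grasp point (between the pads) lies 8 mm behind it; z points along the fingers, y is the direction in which the jaws open and shut (so a half turn about z gives the same grasp; the last joint's range is limited). The gripper opens to 85 mm and grips with 20 to 120 N. Pads are 22 mm wide; open, the fingers measure 114 mm over their backs; the gripper's body (76 mm by 85 mm) begins 54 mm behind the grasp point. The pads swing forward as they close: fully open they stand 13 mm farther back than shut.
Start: joints at [-1.306, 0.434, 0.025, 1.573, -0.012, 1.134, -0.075], TCP at [224.754, 583.203, 242.323] pointing down, gripper open.
Joint ranges: [-2.62, 2.62], [-0.44, 2.09], [-1.27, 1.32], [0.08, 2.57], [-1.32, 4.46], [0.12, 2], [-2.74, 2.74]. Speed limits (rad/s): [2.22, 2.22, 3.01, 3.01, 3.14, 3.14, 3.14].

INTERFACE

Orientations are given as a rotation vector (axis times angle).
In Python, from rig import manip, status, cams gives the robot as it stands. Calls block until the motion is done:
- manip.move_pose(position, orientation): joint-space move of the TCP to a pose.
- manip.servo_line(position, speed=150, attitude=None): straight line of the TCP; attitude=None keeps the orientation; speed is the mean speed in mm/s.
- manip.goto_joints(angles): joint-space move.
- manip.set_gripper(opening, strength=None): opening from 0.0 (shut) to 1.0 (fully open); strength is the grip in N (None keeps the last); returns when the fingers have stopped.
- manip.hold(seconds).
- manip.inverse_kinematics(position, orientation): joint angles nearest the present ones, or None.
- status.sense(): the state.
- cams.grab_frame(name): name is "scene" or "top" or "wrist"; returns a dict with "color" (420x560x3 uint8, blue, green, red), "fx", "fy", "cx", "cy" (pixels), "R" (3x3) and "t" (3): a world point X has camera coordinates R X + t. Camera axes: x right, y down, z forward; pixel columns grow to the right and rows downward; lengths in mm; the calibration is good to about 2 mm. A picture is of the moment at which its call begins. There is no depth.
A pose or a line that the arm cannot do raises manip.MotionError and nothing moves.
- manip.hand_in(): hands the job in, once; it reports no verdict.
The state is a dict: "clock": time; "joint_pos": joint angles; "qd": joint speeds; "joint_torque": joint torques, N m; "eef_pos": TCP position; "tcp_rot": TCP orientation; "ft_force": force on the tool from outside, world axes, zero at the start; "torque": the same for the moment, N m; "finger_gap": opening from 0.0 (shut) to 1.0 (fully open).
Only numpy, scipy, OpenCV 4.12 (cv2) and the standard library are available. Lean on these libraries where they do the work, as an engineer would, in place of code of your own. Each camera call takes 0.05 s, during which the arm holds its last target. There are 200 camera calls.

TASK

Put the white nylon leveling disc away in its green dust keeper on the marble shelf: with one fingertip press the flap's red bar down and keep it down so that the blue spring flap stands wide open, and meanwhile push the disc along its lane with the other fingertip until it is wholly inside under the flap. Then draw the fingers back out of the lane and let go so that the flap springs fully shut over the disc. Only push the disc, never pick it up or tip it over, and leave everything else on the shelf where it stands.

Things in the scene. Friction and masses are not known exactly. Their poses are not given: they have to be found in the camera images.
- keeper: Green fixed dust keeper. Origin: on the shelf (z = 0), in the plane of the mouth, under the hinge pin. Its x points along the lane into the bay (push direction), y from the hinge to the lane (red bar on the -y side), z up; all 'k' numbers are mm in this frame. The disc slides on the shelf itself. Lane guide on the hinge side: face k y 7, x -70 to 54, 12 high. Hinge pin along x at k y 0, z 18
- lane_mouth (a point): Middle of the mouth at shelf height: k x 0, y 29. Outer lane guide: face at k y 50.5 from x -12 to the mouth, ahead of that it flares out, to y 66 at x -67; 12 high. The lane is open above
- bay_center (a point): Where the disc's centre belongs when home (give or take 5 along x): k x 29, y 29, z 11. The bay behind the mouth: k x 0 to 54 (back wall face), y 7 to 50.5; outer and back walls 22 high
- flap (a joint): Angle of the spring flap, blue cover and red bar in one rigid rocker on the hinge pin: 0 shut, 1.31 rad wide open (stop). Shut, the cover lies level over the bay (k x 0 to 53, y 10 to 50, underside z 25, top 28) and its front skirt (k x 0 to 3, y 11 to 49, down to z 12) bars the mouth. Held down it takes about 6 N at the bar, 3 N to start; let go, it snaps shut
- bar_edge (a point): Middle (k x -30) of the red bar's rounded free edge, moves with the flap. The bar is a plate from the pin to this edge, 40 wide, k x -105 to 45. Shut it leans up and outwards: edge at k y -23, z 47. Pressing the edge straight down (finger about k y -15 to -30) swings the cover up; a finger can slide along the pressed bar in x
- cover_edge (a point): Middle of the blue cover's free edge: k x 26, y 50, z 26 when shut; moves with the flap. Wide open, the cover stands nearly upright over the pin, within k y -8 to 19, up to z 67: a finger beyond k y 21 can pass the mouth beside it. The bar then slopes 23 degrees down outwards: its upper face is at z 13 at k y -15, its edge at k y -34, z 4
- disc_center (a point): Centre (half-way up, 11 mm above the shelf) of the white nylon leveling disc, 40 in diameter, 22 thick, about 60 g, slippery, lying flat in the lane before the mouth. Home: its whole body behind the skirt, its centre at k x 24 to 34
- bell_jar: Chrome sensor bell jar, 104 in diameter and 136 high, origin under its centre. Leave alone
- anchor_bolt: Bronze anchor bolt standing on its head, 30 in diameter at the foot, 71 high, origin under its centre. Leave alone
- isolation_pad: Black rubber isolation pad, 80 x 80 x 18, origin under its centre. Leave alone
- level: Yellow spirit level, 120 x 22 x 30, lying along its x, origin under its centre. Leave alone
- driver: Screwdriver 160 long lying along its x. Leave alone
- geophone: Orange geophone can, 44 in diameter, 69 high, origin under its centre. Leave alone

How it is judged:
By the outcome, as a careful person would: the job done as asked, in the order asked, and still so for the second after the job is handed in, with the robot touching nothing.
It also fails if it takes over 42 s, if anything falls off the work surface, if the arm or the gripper's body presses on something with over 40 N, if the wrist force passes 120 N, or if a joint passes its speed limit or range.

## Working session

There is one attempt and no reset: what is moved stays moved. The work goes in short steps, each a Python script; the robot and the scene stay as the last script left them, time stands still between calls to the robot, and variables do not carry over. Pictures are saved under pics/ and viewed, on a budget of 10 in all, crops included, one or two more only if the job needs it, and the job is handed in when it is done.

```bash
ls; mkdir -p pics; python3 - <<'E'
from rig import manip,status,cams
import cv2
for n in("scene","top"):
    f=cams.grab_frame(n); cv2.imwrite(f"pics/{n}0.png",f["color"])
    import numpy as np
    np.savez(f"{n}0.npz",**f)
    print(n,f["fx"],f["cx"],f["cy"],-f["R"].T@f["t"])
s=status.sense(); print(s)
E
```

```text
pics
scene 456.3716655624904 274.0251380129014 209.65730585102187 [1399.72378666 -343.07779267  779.70538006]
top 497.4074503626268 275.3700709041818 204.38632840957155 [ 303.34672776  -10.83019176 1170.87900664]
{'clock': 0.1, 'joint_pos': array([-1.30556744,  0.43512143,  0.02499468,  1.57399652, -0.011584  ,
        1.13404986, -0.07508835]), 'qd': array([ 1.24307856e-03, -1.80501117e-03,  5.96877809e-04, -2.00499911e-03,
        2.14591146e-04,  5.85569609e-05, -3.09779585e-03]), 'joint_torque': array([ 3.70955575e-03, -6.71752667e+01,  1.02822840e+00, -3.16904032e+01,
        1.57393911e-02,  7.20265147e-03, -2.97157294e-05]), 'eef_pos': array([224.64725317, 582.75029526, 241.62822487]), 'tcp_rot': array([-5.74620341e-01, -3.08848145e+00,  2.24019422e-03]), 'ft_force': array([-0.63874398,  0.16887841, -0.33410124]), 'torque': array([-0.00474959, -0.01714231,  0.05276455]), 'finger_gap': 1.0014136591303213}
```

View pics/scene0.png

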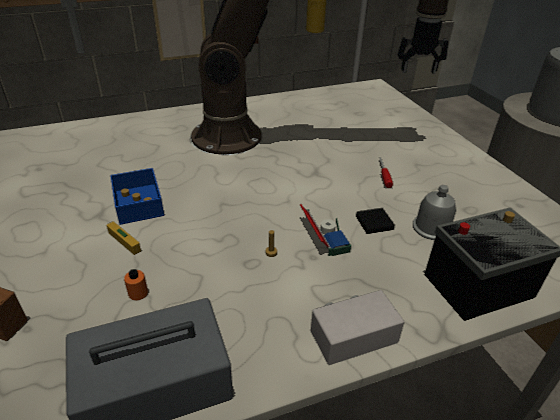

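View pics/top0.png

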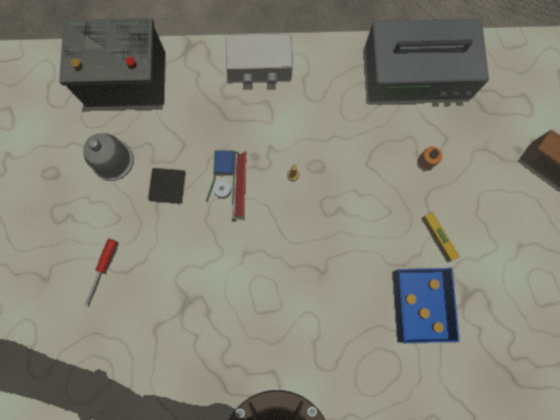

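Both views show the keeper: in the top view its blue cover is at (225,162), the red bar runs from (241,152) to (238,218), and the disc is at (223,190). The lane runs roughly along world +x. Next come a coarse pose and a wrist close-up.

```bash
cat > h.py <<'E'
import numpy as np, cv2
def ray(f,px,z):
    R,t=f["R"],f["t"]; c=-R.T@t
    d=R.T@np.array([(px[0]-f["cx"])/f["fx"],(px[1]-f["cy"])/f["fy"],1.])
    return c+d*(z-c[2])/d[2]
def proj(f,X):
    p=f["R"]@np.asarray(X,float)+f["t"]; return np.array([f["fx"]*p[0]/p[2]+f["cx"],f["fy"]*p[1]/p[2]+f["cy"]])
def masks(img):
    h=cv2.cvtColor(img,cv2.COLOR_BGR2HSV)
    return dict(red=cv2.inRange(h,(0,130,50),(8,255,255))|cv2.inRange(h,(172,130,50),(180,255,255)),
      blue=cv2.inRange(h,(98,110,40),(125,255,255)),green=cv2.inRange(h,(50,60,20),(95,255,255)))
def blobs(m,amin=30):
    cs,_=cv2.findContours(m,cv2.RETR_EXTERNAL,cv2.CHAIN_APPROX_NONE)
    return sorted([c for c in cs if cv2.contourArea(c)>amin],key=cv2.contourArea,reverse=True)
E
python3 - <<'E'
from h import *
from rig import manip,status,cams
f=dict(np.load("top0.npz")); M=masks(f["color"])
for k,z in(("blue",28),("red",40)):
    for c in blobs(M[k]):
        r=cv2.minAreaRect(c); 
        if 190<r[0][0]<260 and 130<r[0][1]<230: print(k,r,[ray(f,p,z)[:2].round(0) for p in cv2.boxPoints(r)])
d=ray(f,(223,190),22);print("disc",d)
# wrist look
from scipy.spatial.transform import Rotation as Ro
q=status.sense(); print(q["joint_pos"])
fw=cams.grab_frame("wrist"); Rt=Ro.from_rotvec(q["tcp_rot"]).as_matrix()
c=-fw["R"].T@fw["t"]; print("cam in tcp",Rt.T@(c-q["eef_pos"]),"axis in tcp",Rt.T@fw["R"][2], "camx in tcp",Rt.T@fw["R"][0],fw["fx"])
for a in (0,np.pi/2,-np.pi/2,np.pi):
    o=(Ro.from_euler('z',a)*Ro.from_euler('x',np.pi)).as_rotvec()
    for p in ([500,110,250],[540,110,40]): print(a,p,manip.inverse_kinematics(p,o))
E
```

```text
blue ((223.5, 161.5), (19.0, 17.0), 90.0) [array([671., 129.]), array([670.,  88.]), array([623.,  89.]), array([624., 129.])]
red ((240.28807067871094, 183.51109313964844), (7.840356826782227, 61.26239776611328), 2.2025983333587646) [array([516.,  81.]), array([664.,  74.]), array([663.,  56.]), array([515.,  63.])]
disc [578.14381266 110.97115108  22.        ]
[-1.30556744  0.43512143  0.02499468  1.57399652 -0.011584    1.13404986
 -0.07508835]
cam in tcp [  76.09861622    0.35752009 -132.00857601] axis in tcp [-2.98969404e-01 -7.36028869e-04  9.54262413e-01] camx in tcp [-7.34104372e-04  9.99999584e-01  5.41312127e-04] 328.680482337799
0 [500, 110, 250] [-0.93541125  0.28636214  0.78742112  1.87845102 -0.2302298   1.06961552
 -1.62742846]
0 [540, 110, 40] [-0.69067944  0.62675427  0.56225907  1.98670518 -0.52453002  0.67428438
 -1.36509862]
1.5707963267948966 [500, 110, 250] [-0.78287009  0.2584093   0.58013697  1.8685182  -0.16116888  1.06107539
 -0.13894509]
1.5707963267948966 [540, 110, 40] [-0.61764309  0.60335904  0.45237938  1.98075051 -0.42241549  0.64973757
  0.10670725]
-1.5707963267948966 [500, 110, 250] [ 0.45929935  0.43890227 -1.05809746  1.77518939  0.41343325  1.17250389
  2.41788351]
-1.5707963267948966 [540, 110, 40] [-0.12365613  0.58145566 -0.24128003  1.93745648  0.21926442  0.64771316
  2.63925177]
3.141592653589793 [500, 110, 250] [-0.57135179  0.24284294  0.31004057  1.85315608 -0.08428079  1.05827358
  1.34234057]
3.141592653589793 [540, 110, 40] [-0.39224778  0.5685423   0.13079258  1.96138444 -0.1213124   0.61903242
  1.38791271]
```

```bash
cat >> h.py <<'E'
from scipy.spatial.transform import Rotation as Ro
def ori(yaw): return (Ro.from_euler('z',np.pi+yaw)*Ro.from_euler('x',np.pi)).as_rotvec()
E
python3 - <<'E'
from h import *
from rig import manip,status,cams
manip.move_pose([560,95,240],ori(-.047)); manip.servo_line([560,95,170])
manip.set_gripper(1.0)
f=cams.grab_frame("wrist"); cv2.imwrite("pics/w1.png",f["color"]); np.savez("w1.npz",**f)
s=status.sense();print(s["clock"],s["eef_pos"],s["ft_force"])
E
```

```text
3.1583 [560.50516006  95.12815419 170.86686254] [ 1.38920358 -0.41081302 -0.2631755 ]
```

View pics/w1.png

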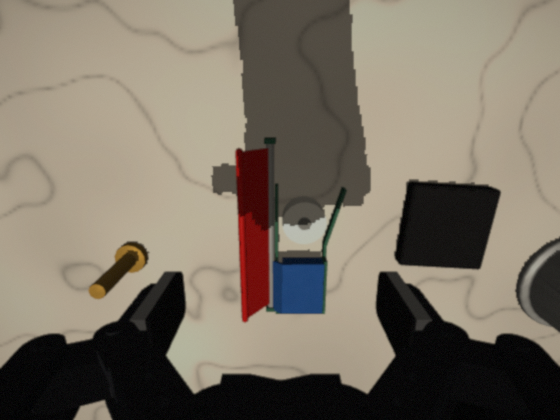

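The wrist view is clear. The cover's corners are near (274,258), (326,258), (324,313) and (274,313). The bar's free edge runs from (238,152) to (244,320), and the disc is around (303,222), half in shadow.

```bash
python3 - <<'E'
from h import *
f=dict(np.load("w1.npz")); img=f["color"]; M=masks(img)
b=blobs(M["blue"])[0]; r=blobs(M["red"])[0]
pb=cv2.boxPoints(cv2.minAreaRect(b)); print("blue",pb.round(1).tolist(),[ray(f,p,28)[:2].round(1).tolist() for p in pb])
ap=cv2.approxPolyDP(r,3,True)[:,0]; print("red",ap.tolist())
# free edge: leftmost red pixel per row -> z 47 ; right side edge ~ pin z18-20
rows=np.arange(170,310,2); L=np.array([ray(f,(np.where(M["red"][y])[0].min()-.5,y),47)[:2] for y in rows])
k=np.polyfit(L[:,0],L[:,1],1); print("bar free edge slope",k[0],"y at 600",np.polyval(k,600), "resid",np.std(L[:,1]-np.polyval(k,L[:,0])))
m=M["blue"]
for rr in (268,280,290,305):
    xs=np.where(m[rr])[0]; print(rr,xs.min(),xs.max(),ray(f,(xs.min(),rr),28)[:2].round(1),ray(f,(xs.max()+1,rr),28)[:2].round(1))
for cc in (285,300,315):
    ys=np.where(m[:,cc])[0]; print(cc,ys.min(),ys.max(),ray(f,(cc,ys.min()),28)[:2].round(1),ray(f,(cc,ys.max()+1),28)[:2].round(1))
cv2.imwrite("pics/w1c.png",cv2.resize(img[130:330,220:370],None,fx=3,fy=3,interpolation=cv2.INTER_CUBIC))
E
```

```text
blue [[273.0, 261.0], [324.0, 261.0], [324.0, 312.0], [273.0, 312.0]] [[617.3, 85.8], [619.5, 132.7], [673.9, 132.2], [671.5, 82.9]]
red [[266, 148], [236, 151], [243, 321], [268, 303]]
bar free edge slope -0.049506915352167724 y at 600 58.41699177480943 resid 0.31018370954167196
268 273 323 [624.4  85.4] [626.6 132.6]
280 274 323 [636.8  85.7] [639.1 132.5]
290 274 322 [647.4  85.1] [649.7 131.5]
305 274 322 [663.8  84.2] [666.  131.3]
285 264 312 [620.8  96.7] [673.2  94.4]
300 263 312 [620.5 110.6] [673.9 109. ]
315 263 312 [621.1 124.4] [674.6 123.5]
```

View pics/w1c.png

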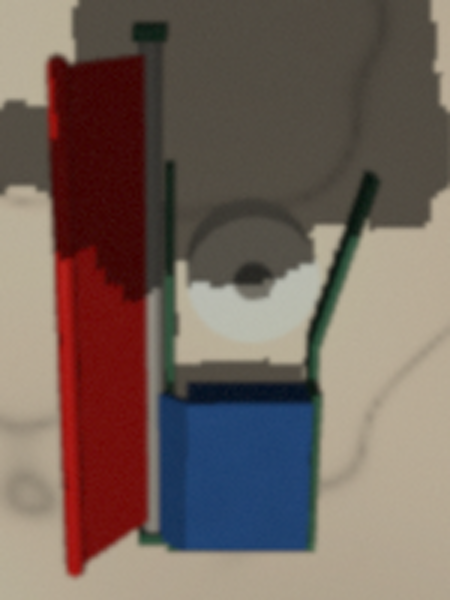

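```bash
cat >> h.py <<'E'
yaw=-0.0495; O=np.array([619.1,82.6]); ex=np.array([np.cos(yaw),np.sin(yaw)]); ey=np.array([-ex[1],ex[0]])
def W(x,y,z): return [*(O+x*ex+y*ey),z]
def K(p): d=np.asarray(p)[:2]-O; return np.array([d@ex,d@ey,*np.asarray(p)[2:]])
E
python3 - <<'E'
from h import *
from rig import manip,status,cams
f=dict(np.load("w1.npz"))
d=K(ray(f,(304,223.3),22)); print("disc k",d, "front/rear",K(ray(f,(304,223.3+20.5),22)))
print("bar ends",K(ray(f,(236,151),47)),K(ray(f,(243,321),47)),"pin post",K(ray(f,(270,138),20)), "outer guide tip",K(ray(f,(343,188),12)),"hinge guide tip",K(ray(f,(276.5,184),12)))
x0=max(d[0]-20-11-7,-96); print("x0",x0)
manip.set_gripper(0.49)
manip.servo_line(W(x0,2.75,110),attitude=ori(yaw))
for p in (W(x0,2.75,5),W(-2,2.75,5)): print(manip.inverse_kinematics(p,ori(yaw)))
f=cams.grab_frame("wrist"); cv2.imwrite("pics/w2.png",f["color"]); np.savez("w2.npz",**f)
s=status.sense();print(s["clock"],K(s["eef_pos"]),s["ft_force"],s["finger_gap"])
for z in (6,11): # tip corners expected
  print([proj(f,np.array(s["eef_pos"])+np.array([*(sg*.49*42.5*ey),-z])).round(0) for sg in(-1,1)])
E
```

```text
disc k [-36.67349336  31.2288725   22.        ] front/rear [-16.61851426  31.69850989  22.        ]
bar ends [-104.37223433  -24.48611476   47.        ] [ 48.92693323 -24.04821014  47.        ] pin post [-112.01100296    0.96543752   20.        ] outer guide tip [-67.12572323  66.55637347  12.        ] hinge guide tip [-70.71577806   6.27833475  12.        ]
x0 -74.67349335924379
[-0.41431044  0.63266429  0.2180285   1.98152211 -0.2462351   0.55237417
  1.49456967]
[-0.38131162  0.71072385  0.2362621   1.79842732 -0.251139    0.6617292
  1.52017419]
4.275 [-73.70311427   2.96025635 110.87875433] [-0.55885311  0.355802    0.62198426] 0.49036716743278025
[array([236., 281.]), array([325., 281.])]
[array([237., 276.]), array([323., 275.])]
```

View pics/w2.png

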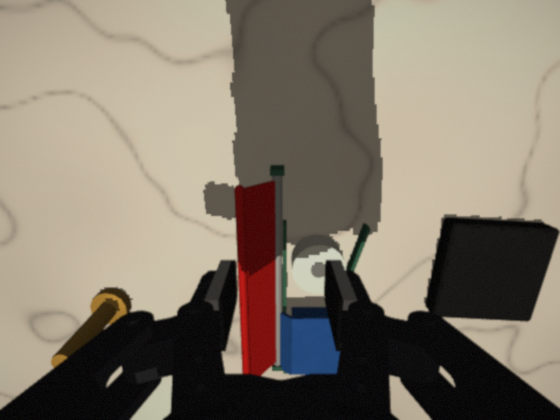

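Fixture checks agree with the drawing: bar ends at k x −104 and 49, guide tip at (−67, 66.6), pin at y 1. The inner pads, at columns 237 and 325, match the predicted gap. I'll press the bar now.

```bash
python3 - <<'E'
from h import *
from rig import manip,status,cams
x0=-76
def st(l):
    s=status.sense();print(l,round(s["clock"],2),K(s["eef_pos"]).round(1),s["ft_force"].round(1));return s
manip.servo_line(W(x0,2.75,60),attitude=ori(yaw)); st("60")
for z in (45,35,29,26,24,22,20,18,16,14):
    manip.servo_line(W(x0,2.75,z),speed=60); s=st(z)
    if s["ft_force"][2]>18: break
f=cams.grab_frame("wrist"); cv2.imwrite("pics/w3.png",f["color"]); np.savez("w3.npz",**f)
f=cams.grab_frame("scene"); cv2.imwrite("pics/s3.png",cv2.resize(f["color"][170:280,260:400],None,fx=5,fy=5,interpolation=cv2.INTER_CUBIC))
E
```

```text
60 4.76 [-75.5   2.8  60.5] [ 0.  -0.   0.1]
45 5.16 [-75.6   3.3  45.6] [0.2 0.6 3.3]
35 5.47 [-75.4   3.1  35.4] [1.2 1.1 2.6]
29 5.72 [-75.6   2.7  29.4] [ 1.3 -0.3  3.7]
26 5.97 [-75.6   2.6  26.4] [ 1.3 -0.8  5.9]
24 6.22 [-75.6   2.7  24.5] [ 1.8 -0.9  4. ]
22 6.47 [-75.5   3.   22.5] [ 1.1 -0.4  4.7]
20 6.72 [-75.6   3.2  20.7] [ 0.4 -0.5  8.3]
18 6.97 [-75.4   3.3  19.9] [-3.2 -0.2 24.8]
```

View pics/w3.png

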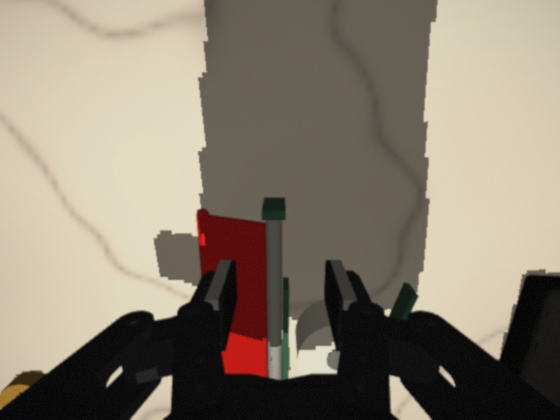

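View pics/s3.png

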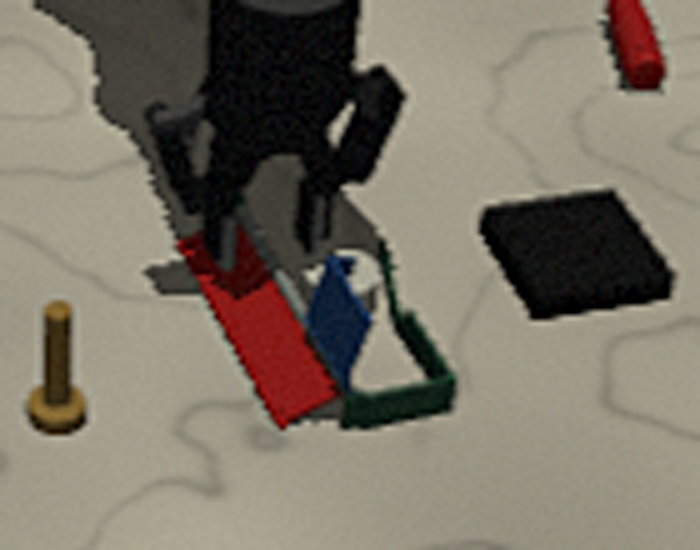

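The scene crop shows the flap standing wide open, and the jump to 25 N means it is on its stop. The lane finger is behind the disc. I'll ease the press slightly and push.

```bash
python3 - <<'E'
from h import *
from rig import manip,status,cams
def st(l):
    s=status.sense();print(l,round(s["clock"],2),K(s["eef_pos"]).round(1),s["ft_force"].round(1));return s
z=18.7
manip.servo_line(W(-74,2.75,z),speed=40); st("ease")
for x in (-60,-50,-40,-30,-20,-12,-7,-3):
    manip.servo_line(W(x,2.75,z),speed=40); s=st(x)
    F=s["ft_force"]
    if F[2]<8: z-=.5
    if F[2]>25: z+=.4
    if np.hypot(F[0],F[1])>20 or F[2]>45: print("STOP");break
manip.hold(.2); st("end")
f=cams.grab_frame("wrist"); cv2.imwrite("pics/w4.png",f["color"]); np.savez("w4.npz",**f)
f=cams.grab_frame("scene"); cv2.imwrite("pics/s4.png",cv2.resize(f["color"][170:280,260:400],None,fx=5,fy=5,interpolation=cv2.INTER_CUBIC))
E
```

```text
ease 7.33 [-74.8   2.9  19.9] [-5.  -0.1 21.3]
-60 7.83 [-62.7   0.8  19. ] [-7.6 -4.7 17.1]
-50 8.22 [-52.6   0.2  18.9] [-8.4 -6.6 16. ]
-40 8.62 [-42.8   0.   18.8] [-8.3 -7.6 15.8]
-30 9.03 [-32.6  -0.1  18.9] [-7.2 -7.7 14.9]
-20 9.43 [-22.6  -0.1  18.9] [-8.6 -7.3 15.5]
-12 9.78 [-14.5  -0.1  18.9] [-7.4 -7.7 13.9]
-7 10.05 [-9.6 -0.1 18.9] [-8.  -7.  15.1]
-3 10.3 [-5.7 -0.2 18.9] [-9.6 -7.3 15.2]
end 10.5 [-5.8 -0.2 18.9] [-8.1 -6.3 14.8]
```

View pics/s4.png

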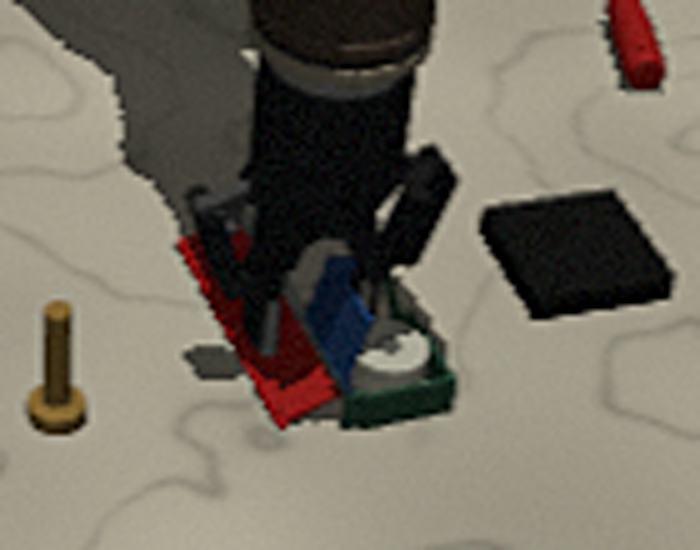

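```bash
python3 - <<'E'
from h import *
from rig import manip,status,cams
def st(l):
    s=status.sense();print(l,round(s["clock"],2),K(s["eef_pos"]).round(1),s["ft_force"].round(1));return s
manip.servo_line(W(1.3,5,18.7),speed=30); st("in"); manip.hold(.1); st("in")
f=cams.grab_frame("scene"); np.savez("s5.npz",**f)
cv2.imwrite("pics/s5.png",cv2.resize(f["color"][215:260,315:360],None,fx=12,fy=12,interpolation=cv2.INTER_CUBIC))
for x in (24,29,34): print(x,(proj(f,W(x,29,22))-[315,215])*12)
E
```

```text
in 10.91 [-1.7  0.8 19. ] [-10.7  -9.6  18.1]
in 11.01 [-1.7  0.7 19.1] [-10.4 -11.1  17.6]
24 [248.33905563 282.22837817]
29 [257.87480816 297.39771113]
34 [267.47346632 312.66711342]
```

View pics/s5.png

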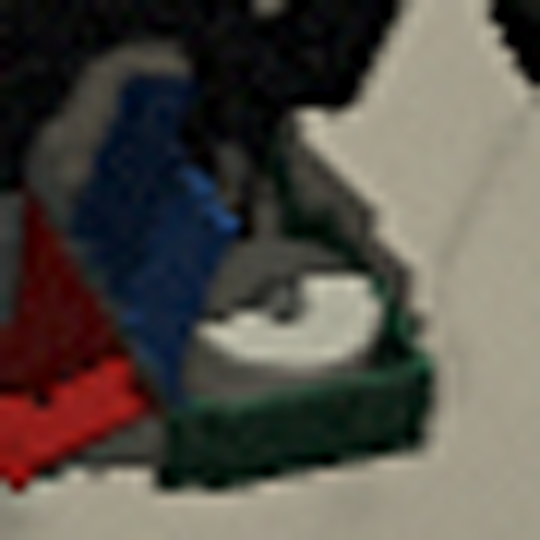

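The disc's hub sits at row 297 in the crop, which matches k x ≈ 29, so it is home. I'll draw back with the bar held, then release.

```bash
python3 - <<'E'
from h import *
from rig import manip,status,cams
def st(l):
    s=status.sense();print(l,round(s["clock"],2),K(s["eef_pos"]).round(1),s["ft_force"].round(1));return s
z=18.7
for x in (-12,-30,-55,-86):
    manip.servo_line(W(x,3.5,z),speed=60); F=st(x)["ft_force"]
    if F[2]<10: z-=.5
f=cams.grab_frame("scene"); np.savez("s6.npz",**f)
manip.servo_line(W(-86,3.5,45),speed=60); st("up45")
manip.servo_line(W(-86,3.5,100),speed=100); st("up")
manip.servo_line(W(-60,3.5,170),speed=150); manip.hold(.3);st("look")
f=cams.grab_frame("wrist"); np.savez("w7.npz",**f); g=cams.grab_frame("scene")
M=masks(f["color"]); b=blobs(M["blue"])[0]
L=np.array([ray(f,(np.where(M["red"][y])[0].min()-.5,y),47)[:2] for y in np.where(M["red"].sum(1)>2550)[0][5:-5:4]])
print("bar edge k y",np.median([K(l)[1] for l in L]))
print("cover k",[K(ray(f,p,28)[:2]).round(1).tolist() for p in cv2.boxPoints(cv2.minAreaRect(b))])
a=cv2.resize(f["color"],(560,420)); c=cv2.resize(g["color"][170:280,260:400],(229,180),interpolation=cv2.INTER_CUBIC)
s6=cv2.resize(np.load("s6.npz")["color"][170:280,260:400],(229,180),interpolation=cv2.INTER_CUBIC)
out=np.zeros((420,790,3),np.uint8); out[:,:560]=a; out[:180,560:789]=s6; out[200:380,560:789]=c; cv2.imwrite("pics/w7.png",out)
E
```

```text
-12 11.43 [-11.1   1.6  19.9] [ 1.5 -5.5  9.7]
-30 11.88 [-27.7   2.   20. ] [ 3.9 -5.6 12.9]
-55 12.45 [-52.5   2.3  20. ] [ 3.6 -5.7 13. ]
-86 13.12 [-83.5   2.4  19.8] [ 4.8 -5.5 12. ]
up45 13.77 [-86.2   3.8  45.1] [-1.2  0.9  3.5]
up 14.47 [-86.4   3.4  99.5] [-0.1  0.   1. ]
look 15.42 [-60.5   3.4 169.3] [ 0.2 -0.4 -0.2]
bar edge k y -24.994589488207225
cover k [[-1.8, 3.0], [-1.8, 47.0], [52.3, 49.3], [52.3, 3.0]]
```

View pics/w7.png

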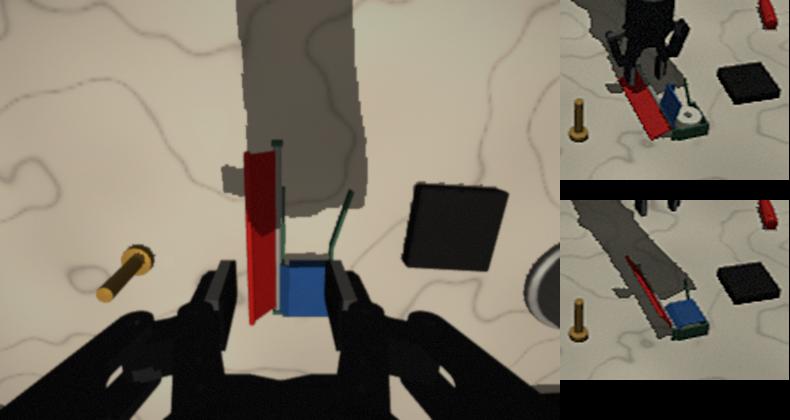

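The inset taken after the retreat shows the disc in the bay with its hub near scene pixel (338,240); home projects to (336.5,239.8). The final views show the cover level and shut, the lane empty, and the pad and bolt unmoved. I'm handing in.

```bash
python3 -c "
from rig import manip,status
manip.hand_in(); print(status.sense()['clock'])"
```

```text
the job is handed in; nothing more can be done
the job is handed in; nothing more can be done
```

The white disc is home in the keeper and the flap has sprung shut over it. I handed the job in shortly after 15.4 s on the robot clock, against the 42 s limit.

- **What I did:** One finger pressed the red bar onto its stop with about 14–25 N and held it there. The other finger pushed the disc along the lane into the bay. I then drew both fingers back out of the lane with the bar still down and lifted off to release the flap.
- **Disc position:** Just before release, the scene camera put the disc's hub about 2 pixels from where it should appear for k x 29, so about k x 29–31. I read that by eye off the picture. The disc is hidden now that the cover is shut.
- **Flap shut:** After release, the cover measured k x −2 to 52. The bar edge was at k y −25, as before pressing, when the image read about −24. The wrist force was back to about 0.
- **Surroundings:** In the final views the isolation pad and anchor bolt stand where they were and the lane is empty. I did not re-check the other items individually; the arm worked only around the keeper.
- **Disagreement:** While pressing and pushing, the arm ran about 3–4 mm off its commanded position from friction and the bar's slope. I corrected for this on the final push.

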